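# Peg the lamp-house hatch wide open

### The job

The lamp-house hatch at the front of the inspection station stands ajar on its stay; peg it wide open for service. Lift the stay off its pin, reach down into the gap behind the hatch's top edge and push the sprung safety catch down while you pull the hatch past it, then swing the hatch wide and drop the stay's last hole, the one next to the ball knob, fully down over the pin. Do not knock the camera bridge or disturb the things standing around.

Things in the scene. Friction and masses are not known exactly. Their poses are not given: they have to be found in the camera images.
- station: Bench-top inspection station, a white sheet-metal lamp house 440 mm wide, 300 mm deep, top panel 165 mm above the bench. Origin: bench level, middle of its front face; x points into the station (away from the robot), y to the left along the front, z up; it stands turned about z by up to 0.22 rad. The hatch is the left 235 mm of the front, the fixed control panel (170 mm wide, 13 mm proud) the right part. A 15 mm steel fixture plate lies on top from x = 130 mm back.
- bridge: Camera bridge on the station, aluminium bars 40 x 40 mm; same frame as the station. Cross bar over the full width: x 80 to 120 mm, its underside 120 mm and its top 160 mm above the top panel; posts behind it at y = +-200 mm, x 130 to 170 mm. It overhangs the stay, so a tool must lean back 25 to 40 degrees towards the robot there. Not to be knocked.
- camera_head (a joint): Camera carriage on the bridge, slid along the station's y (m from the middle, stiff); a black 58 mm camera hangs behind the bar at x = 205 mm. Only an obstacle.
- hatch (a joint): Opening angle of the hatch (rad): 0 shut, grows as its free right edge swings out towards the robot; starts ajar at about 0.24. The safety catch stops it at about 0.27. With the stay's last hole on the pin it stands at about 1.0; stop at 1.6. A white panel 235 mm wide, 143 mm high, 13 mm thick, hinged on its left edge; stays where it is left (friction, about 1 to 2 N at the free edge). D-handle outside near the free edge, 45 mm out, 45 to 125 mm above the bench.
- hatch_hinge (a point): Hinge axis of the hatch (upright), at top panel height; at y = 190 mm on the station's front face. Axes as the station's.
- hatch_edge (a point): Upper inner edge of the hatch, 163 mm above the bench and 200 mm from the hinge, right above the catch. x points from the hatch into the station (normal to the hatch), -y along the hatch from the hinge to the free edge. Pull here, from inside the gap: the gap between hatch and station is 47 mm wide here at the start.
- catch (a joint): Sprung safety catch (rad): 0 up, grows to 0.5 as pushed down. A steel tongue 22 mm wide, hinged on the inside of the hatch 24 mm below the station's top and reaching 60 mm from there into the station, with a hook 16 mm high at its end that catches behind the 18 mm deep front lip of the top panel. Down by 0.19 or more the hook clears the lip; this needs about 7 N on catch_press. It springs up when released.
- catch_press (a point): Point on top of the tongue, 22 mm from the tongue's hinge, where to push it down: 24 mm below the station's top, seen from above in the gap. It must go down 4 mm or more (10 mm at most) while the hatch is pulled from 0.24 to 0.35.
- stay_swivel (a joint): Swing of the stay about its upright pivot on the hatch (rad): 0 with the bar lying along the hatch pointing to the hinge, grows as the bar's ball end swings outwards (to the robot's side of the hatch), -0.385 when it is on the pin at the start, about -0.53 with the last hole on the pin; range -1.9 to 1.7. Stays where it is left (light friction).
- stay_lift (a joint): Upward tilt of the stay about its pivot (rad): 0 lying level (it is held level there by a stop, also off the pin), up to 0.8; it falls back when released.
- stay_pivot (a point): Pivot of the stay on the hatch's top edge, 160 mm from the hinge along the hatch, 7 mm outside the hinge plane, at the height of the bar's underside (6 mm above the station's top).
- stay_ball (a point): Centre of the black ball knob, 32 mm diameter, on the stay's free end: 186.5 mm from the pivot, 36 mm above the bar's underside, on a 12 mm stem. The ball turns freely on its stem, so it can be gripped from any heading and carried round. x points along the bar away from the pivot.
- hole_vent (a point): First hole of the stay (a flat steel bar 24 mm wide, 6 mm thick, 206 mm long, holes 12 mm): 97 mm from the pivot, at the bar's underside; on the pin at the start.
- hole_middle (a point): Middle hole, 122 mm from the pivot, at the bar's underside.
- hole_wide (a point): Last hole, 150.5 mm from the pivot, 36 mm from the ball, at the bar's underside. This one must end on the pin.
- pin_foot (a point): Foot of the stay pin, where the bar's underside rests when seated, 6 mm above the station's top, 12 mm behind its front face, 75 mm right of the hinge. The round-topped pin is 8 mm in diameter and stands 11 mm above this point. Axes as the station's.
- v_block: Steel V-block 90 x 60 x 54 mm on the bench left of the hatch. Bystander; origin under its centre.
- dial_stand: Dial indicator on a magnetic stand, 60 x 50 mm base, 255 mm tall, dial 100 mm out to its +y side, in front of the control panel. Bystander; origin under its base.
- parts_tray: Black tray 110 x 150 x 30 mm with brass parts. Bystander; origin under its centre.
- ring_gauge: Steel ring, 64 mm diameter, 26 mm high, on top of the station at the right front. Bystander; origin under its centre.
- spray_bottle: White spray bottle 54 mm diameter, 148 mm tall, standing left of the station. Bystander; origin under its centre.
- toe_clamp: Loose steel toe clamp 85 x 26 mm, 40 mm high with its stud, lying on top of the station between ring and pin. Bystander; origin under its centre.

How it is judged:
By the outcome, as a careful person would: the job done as asked, in the order asked, and still so for the second after the job is handed in, with the robot touching nothing.
It also fails if it takes over 67 s, if anything falls off the work surface, if the arm or the gripper's body presses on something with over 40 N, if the wrist force passes 120 N, or if a joint passes its speed limit or range.

### The arm

A 7-joint arm with a two-finger parallel gripper is mounted at the origin on the work surface. World frame = base frame: x ahead of the robot, y to its left, z up, the work surface at z = 0. Lengths are in mm, angles in rad, forces in N, time in s.
With the tool pointing down it reaches from about 375 to 925 mm from the base axis. Payload 3.1 kg.
Tool frame: the origin (TCP) lies on the centre line of the jaws, within the pads' length; the fingertips stand ahead of it and the grasp point (between the pads) lies 6 mm ahead of it (env.nose_length is the z of the fingertips in the tool frame, in mm); z points along the fingers, y is the direction in which the jaws open and shut (so a half turn about z gives the same grasp; the last joint's range is limited). The gripper opens to 85 mm and grips with 20 to 120 N. Pads are 22 mm wide; open, the fingers measure 114 mm over their backs; the gripper's body (76 mm by 85 mm) begins 54 mm behind the grasp point. The pads swing forward as they close: fully open they stand 13 mm farther back than shut.
Start: joints at [-1.298, 0.383, 0.044, 1.598, -0.018, 1.161, -0.05], TCP at [235.513, 605.836, 256.269] pointing down, gripper open.
Joint ranges: [-2.61, 2.61], [-0.41, 2.15], [-1.48, 1.57], [0, 2.5], [-1.57, 4.71], [0.05, 1.97], [-2.85, 2.85]. Speed limits (rad/s): [2.79, 2.79, 3.14, 3.14, 3.14, 3.14, 3.14].

### API

Orientations are given as [roll, pitch, yaw] about the fixed x, y, z axes, in that order (R = Rz(yaw) Ry(pitch) Rx(roll)).
In Python, from rig import env, cams gives the robot as it stands.
- The arm moves only by the shell command python3 -m creep 'ROWS' [FORCE]. ROWS is a JSON object of lists of equal length, an entry for each row: "rotation": the turn, a rotation vector about the world's x, y, z in degrees, a list of three; "xyz": the shift along the world's x, y, z in mm, a list of three; "grip": the gripper command: -1 is fully open, 1 is shut, values between are in proportion. In form: {"rotation": [[rx, ry, rz], ...], "xyz": [[dx, dy, dz], ...], "grip": [grip, ...]}. A call has 1 to 8 rows; each row is the pose to reach, as a shift and turn from the pose measured when the call began; what a row does not reach only later rows make up. A row lasts 1/10 s, in which the tool goes at most 50 mm and 8.59 degrees, less where a joint would pass 70% of its speed; a pose out of reach is approached as far as the arm can. A call with a gripper value outside its range is refused whole. The fingers move at their own pace and stop on an object; FORCE is the grip in N (left out, the last holds). Time passes only in rows, so rows that repeat a pose let the fingers close. It gives the time, the measured TCP pose, the force and the opening at its end, in the units of the state.
- env.get_obs(): the state, without advancing time (a new reading comes with each control period).
- cams.camera(name): name is "scene" or "top" or "wrist"; returns a dict with "color" (420x560x3 uint8, red, green, blue), "z_map" (420x560 float32, mm along the optical axis (not along the pixel's ray), 0 where there is no reading), "fx", "fy", "cx", "cy" (pixels), "world_to_cam" (4x4, takes a point from world to camera coordinates). Camera axes: x right, y down, z forward; pixel columns grow to the right and rows downward; lengths in mm; the calibration is good to about 2 mm. The wrist camera is an equidistant fisheye: a pixel r from the principal point sees the ray r / f radians off the axis. A picture is of the moment at which its call begins.
- env.job_done(): hands the job in, once; it reports no verdict.
The state is a dict: "clock": time; "q": joint angles; "joint_vel": joint speeds; "joint_torque": joint torques, N m; "eef_pos": TCP position; "tool_rot": TCP orientation; "ft_force": force on the tool from outside, world axes, zero at the start; "ft_torque": the same for the moment, N m; "width": finger opening in mm.
Only numpy, scipy, OpenCV 4.12 (cv2) and the standard library are available. Lean on these libraries where they do the work, as an engineer would, in place of code of your own. Each camera call takes 0.05 s, during which the arm holds its last target. There are 200 camera calls.

## Working session

There is one attempt and no reset: what is moved stays moved. The work goes in short steps, Python scripts to look and compute and a shell command to move; the robot and the scene stay as the last step left them, time stands still between calls to the robot, and variables do not carry over. Pictures are saved under pics/ and viewed, about 8 in all and at most 12, crops included, and the job is handed in when it is done.

```bash
ls; mkdir -p pics; cat > look.py <<'E'
import sys,cv2,numpy as np
from rig import env,cams
def shot(name,fn):
    c=cams.camera(name); cv2.imwrite('pics/'+fn+'.png',c['color'][:,:,::-1]); np.savez('pics/'+fn+'.npz',**c); return c
def pt(c,u,v,r=1):
    z=c['z_map'][v-r:v+r+1,u-r:u+r+1]; z=np.median(z[z>0])
    p=np.array([(u-c['cx'])/c['fx']*z,(v-c['cy'])/c['fy']*z,z,1])
    return (np.linalg.inv(c['world_to_cam'])@p)[:3]
E
python3 - <<'E'
from look import *
a=shot('scene','s0');b=shot('top','t0')
o=env.get_obs();print(o['eef_pos'],o['tool_rot'],o['width'],o['clock'],env.nose_length)
for c in(a,b):print(c['fx'],np.linalg.inv(c['world_to_cam']).round(2))
E
```

```text
pics
[235.2238671  605.08545774 254.98944382] [-3.13918174e+00  1.11147813e-04  2.77088541e+00] 85.34205559281898 0.1 25.0
429.91302732265723 [[-7.30000e-01 -6.30000e-01  2.70000e-01  2.68360e+02]
 [-6.80000e-01  6.70000e-01 -2.80000e-01  3.34180e+02]
 [-0.00000e+00 -3.90000e-01 -9.20000e-01  1.22571e+03]
 [ 0.00000e+00  0.00000e+00  0.00000e+00  1.00000e+00]]
453.9306295578547 [[ 3.00000e-02 -9.90000e-01  1.20000e-01  4.01020e+02]
 [-1.00000e+00 -3.00000e-02 -2.00000e-02  1.41800e+01]
 [ 2.00000e-02 -1.20000e-01 -9.90000e-01  1.67012e+03]
 [ 0.00000e+00  0.00000e+00  0.00000e+00  1.00000e+00]]
```

View pics/s0.png

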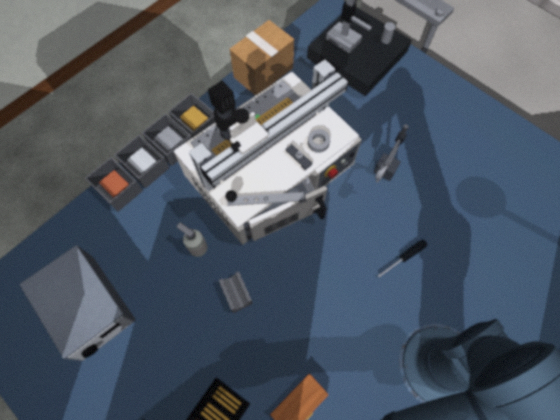

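View pics/t0.png

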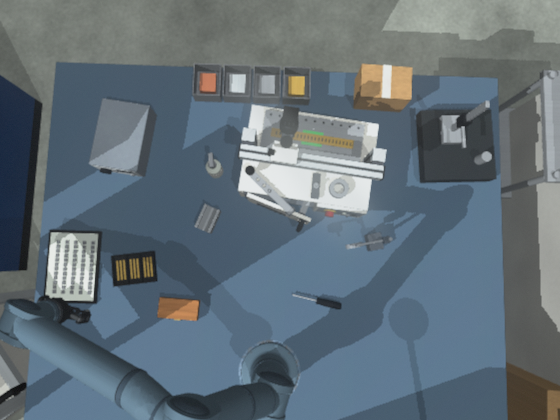

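```bash
cat >> look.py <<'E'
def cloud(c):
    z=c['z_map'];v,u=np.mgrid[:z.shape[0],:z.shape[1]]
    p=np.stack([(u-c['cx'])/c['fx']*z,(v-c['cy'])/c['fy']*z,z,np.ones_like(z)],-1)@np.linalg.inv(c['world_to_cam']).T
    p=p[...,:3];p[z<=0]=np.nan;return p
E
python3 - <<'E'
from look import *
for f in('s0','t0'):
    c=dict(np.load(f'pics/{f}.npz'));p=cloud(c)
    m=(p[...,0]>500)&(p[...,0]<1000)&(abs(p[...,1])<450)
    h,e=np.histogram(p[m][:,2],bins=np.arange(100,360,5));print([(int(a),int(b)) for a,b in zip(e,h) if b>80])
    t=m&(p[...,2]>160)&(p[...,2]<169)
    t=cv2.morphologyEx(t.astype(np.uint8),cv2.MORPH_OPEN,np.ones((3,3)))>0
    q=p[t][:,:2].astype(np.float32);print(len(q),cv2.minAreaRect(q),np.median(p[t][:,2]));print(cv2.boxPoints(cv2.minAreaRect(q)).round())
for f,u,v in(('s0',231,196),('t0',249,170)):
    c=dict(np.load(f'pics/{f}.npz'));print(pt(c,u,v))
    big=cv2.imread(f'pics/{f}.png')[120:260,180:400] if f=='s0' else cv2.imread(f'pics/{f}.png')[90:250,200:400]
    cv2.imwrite(f'pics/{f}c.png',cv2.resize(big,None,fx=3.6,fy=3.6,interpolation=cv2.INTER_CUBIC))
E
```

```text
[(100, 168), (105, 153), (110, 175), (115, 180), (120, 216), (125, 235), (130, 216), (135, 386), (140, 417), (145, 250), (150, 179), (155, 434), (160, 3669), (165, 2916), (170, 398), (175, 1426), (180, 1243), (185, 257), (190, 175), (285, 115), (290, 173), (295, 184), (300, 162), (305, 235), (310, 209), (315, 229), (320, 1291), (325, 1265), (330, 301), (335, 337), (340, 307)]
5782 ((711.3197021484375, -105.39115905761719), (441.1423645019531, 368.02685546875), 82.89372253417969) 164.6752257044801
[[ 501. -302.]
 [ 867. -347.]
 [ 921.   91.]
 [ 556.  136.]]
[(120, 81), (125, 102), (130, 98), (135, 212), (140, 295), (145, 108), (150, 119), (155, 380), (160, 1966), (165, 2113), (170, 607), (175, 1466), (180, 1627), (185, 448), (190, 148), (305, 85), (310, 82), (315, 120), (320, 724), (325, 1023), (330, 300), (335, 196), (340, 222)]
1887 ((714.7210083007812, -109.68157958984375), (437.9864807128906, 360.21185302734375), 82.97919464111328) 165.024566015235
[[ 509. -305.]
 [ 867. -349.]
 [ 920.   86.]
 [ 563.  130.]]
[677.39937357  90.73165856 220.57862896]
[681.70729483  85.91145706 221.06007932]
```

View pics/t0c.png

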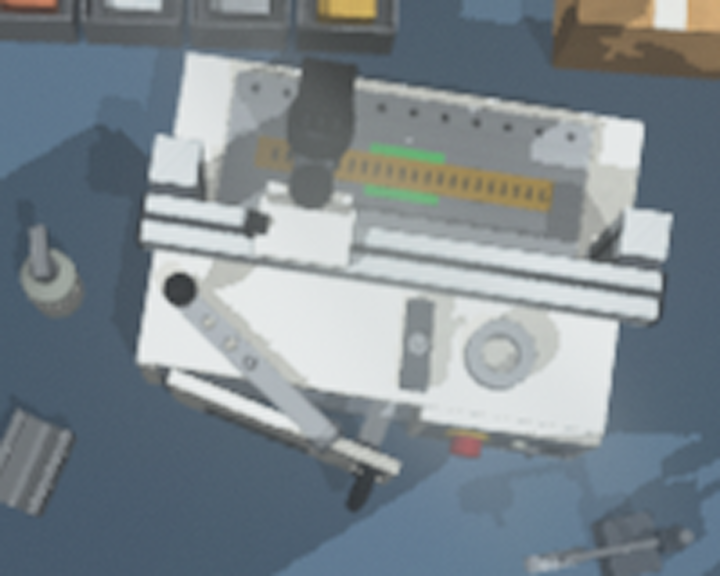

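```bash
cat > calc.py <<'E'
import numpy as np
from scipy.spatial.transform import Rotation as R
from rig import env
O=np.array([596.5,-92.5,0]);YAW=-0.123   # station
S=R.from_euler('z',YAW).as_matrix()
def w(p):return O+S@np.array(p,float)
def st(p):return S.T@(np.array(p)-O)
def tool(lean,turn=0):  # lean deg back to robot; turn deg: heading about z from station x
    H=R.from_euler('z',YAW+np.radians(turn)).as_matrix();t=np.radians(lean)
    z=H@[np.sin(t),0,-np.cos(t)];y=H@[0,1,0];return np.stack([np.cross(y,z),y,z],1)
def cur():
    o=env.get_obs();return np.array(o['eef_pos']),R.from_euler('xyz',o['tool_rot']).as_matrix(),o
def go(p,M,ahead=6):  # point p at distance ahead of the TCP
    c,Rc,o=cur();t=np.array(p)-M[:,2]*ahead
    rv=np.degrees(R.from_matrix(M@Rc.T).as_rotvec())
    print('shift',(t-c).round(1),'rot',rv.round(1),abs(np.linalg.norm(rv)).round(1),'TCP',t.round(1))
def geom(h,L=150.5):
    d=np.array([-np.sin(h),-np.cos(h)]);n=np.array([-np.cos(h),np.sin(h)])
    return np.array([0,190])+160*d+7*n
E
python3 - <<'E'
from calc import *
M=tool(37);b=np.array([683.5,86.5,207])
go(b-110*M[:,2],M);print(st(b))
from scipy.optimize import brentq
pin=np.array([12,115])
for L,a,bb in((97,.1,.5),(150.5,.7,1.3)):
    h=brentq(lambda h:np.linalg.norm(geom(h)-pin)-L,a,bb);P=geom(h);u=(pin-P)/L;B=P+186.5*u
    print(h,P,u,'ball st',B,'world',w([*B,207]))
E
```

```text
shift [ 379.  -510.    44.7] rot [ -8.9 -36.   13.7] 39.5 TCP [614.2  95.1 299.6]
[ 64.38119168 188.32169858 207.        ]
0.23784051822491425 [-44.49966111  36.15338756] [0.58247073 0.81285167] ball st [ 64.13113062 187.75022488] world [683.18171398  85.96352378 207.        ]
0.9997330423602617 [-138.39596319  109.40497922] [0.99930873 0.03717622] ball st [ 47.97511412 116.33834384] world [658.38622555  17.07334032 207.        ]
```

```bash
python3 -m creep '{"xyz":[[30,-38,15],[60,-78,40],[90,-118,60],[120,-160,60],[150,-200,60],[180,-240,60],[210,-280,60],[240,-322,60]],"rotation":[[-1,-5,2],[-2,-9,3.5],[-3.3,-14,5],[-4.5,-18,7],[-5.5,-22.5,8.5],[-6.7,-27,10],[-7.8,-31.5,12],[-8.9,-36,13.7]],"grip":[-1,-1,-1,-1,-1,-1,-1,-1]}' && python3 - <<'E'
from calc import *
M=tool(37);b=np.array([683.5,86.5,207])
go(b-110*M[:,2],M)
E
```

```text
clock: 0.9
eef_pos: [468.3, 292.0, 314.9]
tool_rot: [3.141, 0.648, 3.02]
ft_force: [0.8, -0.2, 0.3]
width: 85.3
shift [ 145.9 -196.9  -15.2] rot [ 0.   0.2 -0.1] 0.2 TCP [614.2  95.1 299.6]
```

```bash
python3 -m creep '{"xyz":[[29,-39,-3],[58,-78,-6],[87,-118,-9],[116,-157,-12],[146,-197,-15],[146,-197,-15]],"rotation":[[0,0,0],[0,0,0],[0,0,0],[0,0,0],[0,0,0],[0,0,0]],"grip":[-1,-1,-1,-1,-1,-1]}' && python3 - <<'E'
from calc import *
from look import *
M=tool(37);b=np.array([683.5,86.5,207])
go(b-110*M[:,2],M)
c=shot('wrist','w1');print(c['fx'],c['cx'],c['cy'],np.linalg.inv(c['world_to_cam']).round(2))
def proj(P):
    q=c['world_to_cam']@np.r_[P,1];th=np.arctan2(np.hypot(q[0],q[1]),q[2]);f=np.arctan2(q[1],q[0])
    return (c['cx']+c['fx']*th*np.cos(f),c['cy']+c['fx']*th*np.sin(f))
print('ball',proj(b),'pin',proj(w([12,115,182])))
im=cv2.imread('pics/w1.png');cv2.imwrite('pics/w1b.png',cv2.resize(im,None,fx=1.4,fy=1.4))
E
```

```text
clock: 1.5
eef_pos: [616.4, 84.9, 299.8]
tool_rot: [-3.139, 0.648, 3.006]
ft_force: [0.3, -0.9, -0.1]
width: 85.4
shift [-2.2 10.2 -0.2] rot [0.1 0.1 0.8] 0.8 TCP [614.2  95.1 299.6]
325.19226210127806 281.18133307769756 209.5555962724919 [[ 1.4000e-01  5.9000e-01  8.0000e-01  4.8854e+02]
 [ 9.9000e-01 -8.0000e-02 -1.1000e-01  1.0340e+02]
 [-0.0000e+00  8.0000e-01 -5.9000e-01  3.4954e+02]
 [ 0.0000e+00  0.0000e+00  0.0000e+00  1.0000e+00]]
ball (np.float64(294.60121389617296), np.float64(211.33320963052168)) pin (np.float64(188.74292095761535), np.float64(138.27330429746908))
```

View pics/w1b.png

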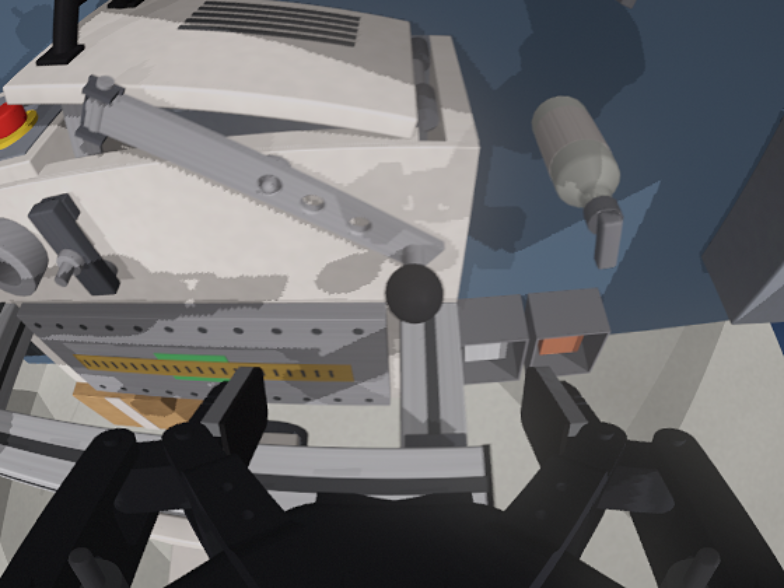

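```bash
cat >> look.py <<'E'
def fray(c,u,v):
    x,y=(u-c['cx'])/c['fx'],(v-c['cy'])/c['fy'];r=np.hypot(x,y)
    d=np.array([np.sin(r)*x/r,np.sin(r)*y/r,np.cos(r)]);T=np.linalg.inv(c['world_to_cam']);return T[:3,3],T[:3,:3]@d,d[2]
def fpt(c,u,v):
    z=c['z_map'][int(v)-1:int(v)+2,int(u)-1:int(u)+2];o,d,k=fray(c,u,v);return o+d*np.median(z[z>0])/k
def fz(c,u,v,h):
    o,d,k=fray(c,u,v);return o+d*(h-o[2])/d[2]
E
python3 - <<'E'
from calc import *
from look import *
c=dict(np.load('pics/w1.npz'))
for n,u,v in(('hole1',269,183),('hole2',313,202),('hole3',359,224),('pivot',100,88),('ball',413,294),('corner',477,148),('panel',330,215)):
    print(n,fpt(c,u/1.4,v/1.4).round(1),st(fpt(c,u/1.4,v/1.4)).round(1),fz(c,u/1.4,v/1.4,178).round(1))
M=tool(37);b=np.array([683.5,86.5,207]);go(b-110*M[:,2],M)
E
```

```text
hole1 [618.8  23.3 178.8] [  8.  117.7 178.8] [619.5  22.9 178. ]
hole2 [647.5  36.6 164.4] [ 34.8 134.4 164.4] [635.8  41.5 178. ]
hole3 [668.1  58.5 164.5] [ 52.6 158.6 164.5] [655.   61.7 178. ]
pivot [544.6 -38.7 178.9] [-58.1  47.  178.9] [544.9 -39.5 178. ]
ball [670.5  87.9 215.4] [ 51.3 188.1 215.4] [721.2  83.6 178. ]
corner [623.4 126.3 163.7] [-1.000e-01  2.205e+02  1.637e+02] [613.1 124.6 178. ]
panel [648.1  47.3 175.9] [ 34.  145.1 175.9] [646.2  48.  178. ]
shift [-1.   5.9  0.2] rot [0.1 0.1 0.5] 0.5 TCP [614.2  95.1 299.6]
```

```bash
python3 -m creep '{"xyz":[[0,5.5,0],[15,4,-20],[32,2,-43],[50,0,-65],[58,-1,-78],[64.5,-2,-87.5],[64.5,-2,-87.5]],"rotation":[[0,0,0.5],[0,0,0.5],[0,0,0.5],[0,0,0.5],[0,0,0.5],[0,0,0.5],[0,0,0.5]],"grip":[-1,-1,-1,-1,-1,-1,-1]}' 30 && python3 - <<'E'
from calc import *
M=tool(37);b=np.array([683.4,86.7,207]);go(b,M)
E
```

```text
clock: 2.25
eef_pos: [678.8, 88.9, 209.8]
tool_rot: [-3.139, 0.645, 3.023]
ft_force: [0.4, -0.6, -0.1]
width: 85.3
shift [ 1.1 -1.8  1.9] rot [ 0.1 -0.1 -0.2] 0.2 TCP [679.8  87.1 211.8]
```

```bash
python3 -m creep '{"xyz":[[1,-1.5,1.5],[1,-1.5,1.5],[1,-1.5,1.5],[1,-1.5,1.5],[1,-1.5,1.5],[1,-1.5,1.5],[1,-1.5,1.5]],"rotation":[[0,0,0],[0,0,0],[0,0,0],[0,0,0],[0,0,0],[0,0,0],[0,0,0]],"grip":[-0.5,0,0.3,0.6,1,1,1]}' 30 && python3 - <<'E'
from calc import *
c,Rc,o=cur();g=c+6*Rc[:,2];print(g,st(g),o['ft_force'])
E
```

```text
clock: 2.95
eef_pos: [680.0, 87.6, 211.7]
tool_rot: [-3.139, 0.645, 3.023]
ft_force: [0.2, -0.3, 1.2]
width: 30.2
[683.56624437  87.17687282 206.94854273] [ 64.36388999 189.00158518 206.94854273] [ 0.16581507 -0.30878786  1.17052745]
```

```bash
cat >> calc.py <<'E'
def ball(h,s,a,off=(0.4,1.2)):
    u=np.array([np.sin(h-s),np.cos(h-s)]);p=geom(h)+u*(186.5*np.cos(a)-36*np.sin(a))
    return w([*p,171+36*np.cos(a)+186.5*np.sin(a)])+[*off,0]
E
python3 - <<'E'
from calc import *
c,Rc,o=cur();b=c+6*Rc[:,2]
for s,a in((-.385,.07),(-.385,.145),(-.3,.15),(-.2,.15),(-.1,.15),(0,.15),(.1,.15),(.1,.07),(.1,0)):print(s,a,(ball(.238,s,a)-b).round(1))
E
```

```text
-0.385 0.07 [-1.9 -2.3 13. ]
-0.385 0.145 [-4.7 -5.4 26.6]
-0.3 0.15 [-16.5   4.2  27.5]
-0.2 0.15 [-31.2  14.5  27.5]
-0.1 0.15 [-46.8  23.2  27.5]
0 0.15 [-63.2  30.4  27.5]
0.1 0.15 [-80.2  35.8  27.5]
0.1 0.07 [-79.1  40.2  13. ]
0.1 0 [-78.3  43.1   0.1]
```

```bash
python3 -m creep '{"xyz":[[-0.5,-0.5,4],[-1,-1,8],[-2,-2.3,13],[-3,-3.5,18],[-4,-4.5,22],[-4.7,-5.4,26.6],[-4.7,-5.4,27],[-4.7,-5.4,27]],"rotation":[[0,0,0],[0,0,0],[0,0,0],[0,0,0],[0,0,0],[0,0,0],[0,0,0],[0,0,0]],"grip":[1,1,1,1,1,1,1,1]}' 40 && python3 - <<'E'
from calc import *
from look import *
c,Rc,o=cur();b=c+6*Rc[:,2]
for s,a in((-.385,.15),(-.3,.15),(-.2,.15),(-.1,.15),(0,.15),(.1,.15),(.1,.07),(.1,0)):print(s,a,(ball(.238,s,a)-b).round(1))
E
```

```text
clock: 3.75
eef_pos: [675.6, 82.4, 239.3]
tool_rot: [-3.14, 0.647, 3.023]
ft_force: [2.0, 2.0, -2.6]
width: 29.8
-0.385 0.15 [-0.6 -0.5 -0.1]
-0.3 0.15 [-12.2   9.4  -0.1]
-0.2 0.15 [-26.8  19.6  -0.1]
-0.1 0.15 [-42.4  28.4  -0.1]
0 0.15 [-58.8  35.5  -0.1]
0.1 0.15 [-75.9  41.   -0.1]
0.1 0.07 [-74.7  45.4 -14.6]
0.1 0 [-74.   48.2 -27.5]
```

```bash
python3 -m creep '{"xyz":[[-12,9.5,0],[-27,19.5,0],[-42.5,28.5,0],[-59,35.5,0],[-76,41,0],[-75,45.5,-14.5],[-74,48,-26.5],[-74,48,-27]],"rotation":[[0,0,0],[0,0,0],[0,0,0],[0,0,0],[0,0,0],[0,0,0],[0,0,0],[0,0,0]],"grip":[1,1,1,1,1,1,1,1]}' && python3 -m creep '{"xyz":[[0,0,0],[0,0,0],[0,0,0],[0,0,0],[-12,1.5,16],[-24,3,32],[-42,5,56],[-60,7,80]],"rotation":[[0,0,0],[0,0,0],[0,0,0],[0,0,0],[0,0,0],[0,0,0],[0,0,0],[0,0,0]],"grip":[0.5,0,-0.5,-1,-1,-1,-1,-1]}' && python3 - <<'E'
from calc import *
from look import *
c=shot('wrist','w2');shot('scene','s2')
im=cv2.imread('pics/w2.png');cv2.imwrite('pics/w2b.png',cv2.resize(im,None,fx=1.4,fy=1.4))
E
```

```text
clock: 4.55
eef_pos: [602.0, 129.8, 211.7]
tool_rot: [-3.135, 0.647, 3.028]
ft_force: [-0.6, 0.2, 4.5]
width: 30.0
clock: 5.35
eef_pos: [540.9, 136.0, 291.8]
tool_rot: [-3.134, 0.645, 3.027]
ft_force: [-0.3, 1.4, 1.1]
width: 85.3
```

View pics/w2b.png

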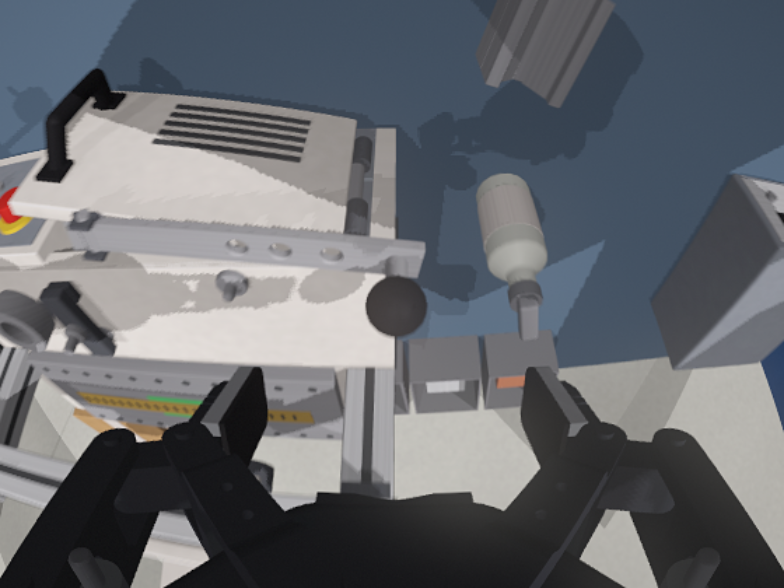

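```bash
python3 - <<'E'
from calc import *
from look import *
c=dict(np.load('pics/w2.npz'))
for v in(276,281,286,290,294,298):
    p=fpt(c,232/1.4,v/1.4);print(v,p.round(1),st(p).round(1))
q=fz(c,232/1.4,297/1.4,181);print('tip@181',q,st(q)); q=fz(c,231/1.4,281/1.4,171);print('foot@171',q,st(q))
for n,u,v in(('ball',396,306),('hole3',331,254),('h2',280,250),('h1',237,246),('pivot',84,216),('edge hatch',20,205)):
    p=fpt(c,u/1.4,v/1.4);print(n,p.round(1),st(p).round(1),st(fz(c,u/1.4,v/1.4,177)).round(1))
o,d,k=fray(c,396/1.4,306/1.4);print(d,(ball(.238,.1,0)))
im=cv2.imread('pics/w2.png')[170:230,130:210];cv2.imwrite('pics/w2c.png',cv2.resize(im,None,fx=8,fy=8,interpolation=cv2.INTER_CUBIC))
E
```

```text
276 [612.9  25.2 170.3] [  1.8 118.8 170.3]
281 [617.4  23.3 170.6] [  6.5 117.5 170.6]
286 [618.4  23.7 173.9] [  7.4 118.  173.9]
290 [618.9  24.1 176.7] [  7.9 118.5 176.7]
294 [619.6  24.5 179.4] [  8.6 118.9 179.4]
298 [621.2  24.2 181.3] [ 10.2 118.9 181.3]
tip@181 [620.62293584  24.4067092  181.        ] [  9.59739316 118.98312794 181.        ]
foot@171 [616.87019903  22.915659   171.        ] [  6.05594524 117.04291896 171.        ]
ball [592.2 131.5 215.6] [-31.8 221.8 215.6] [ 23.4 222.1 177. ]
hole3 [600.   93.3 171.2] [-19.3 184.8 171.2] [-25.9 186.  177. ]
h2 [593.1  64.5 170.9] [-22.6 155.4 170.9] [-29.4 157.7 177. ]
h1 [592.8  35.5 164.3] [-19.4 126.6 164.3] [-33.2 133.3 177. ]
pivot [539.9 -44.7 176. ] [-62.   40.5 176. ] [-62.9  41.6 177. ]
edge hatch [ 528.9 -110.8  162. ] [-64.9 -26.4 162. ] [-77.2  -5.8 177. ]
[ 0.81364078 -0.09532364 -0.57349985] [605.27444658 130.23366802 207.        ]
```

View pics/w2c.png

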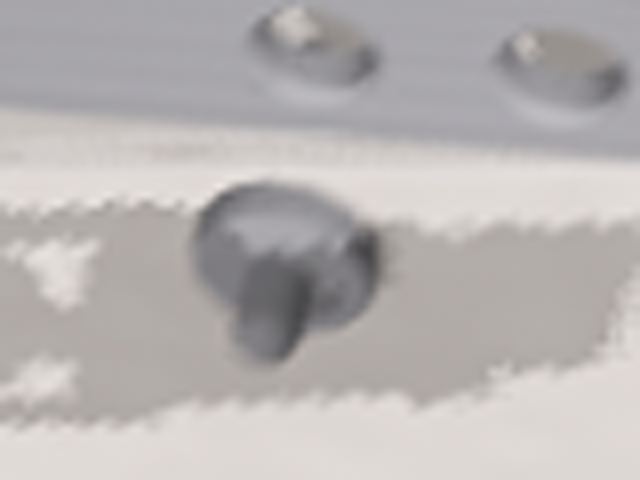

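```bash
python3 - <<'E'
from calc import *
from look import *
c=dict(np.load('pics/w2.npz'))
for n,u,v,h in(('collar',165.9,201.9,171),('tip',163.8,212.3,180.5)):
    q=fz(c,u,v,h);print(n,q.round(1),st(q).round(1))
print(w([12,115,171]))
# station front-left corner and top edges in wrist picture
for n,u,v in(('FLcorner',394,270),('BL',395,365)):
    p=fpt(c,u/1.4-2,v/1.4);print(n,p.round(1),st(p).round(1))
# front edge from top panel points by scene+top cams, left part (over the gap), plus left edge
for f in('w2',):
    z=c['z_map'];P=[]
    for v in range(170,300,1):
        for u in range(80,290,1):
            if z[v,u]>0:
                o,d,k=fray(c,u,v);p=o+d*z[v,u]/k
                if 161<p[2]<168:P.append(p)
    P=np.array(P);Q=np.array([st(p) for p in P])
    print(len(P),np.median(P[:,2]))
    for y in range(-60,221,20):
        m=(abs(Q[:,1]-y)<4)&(Q[:,0]>-20);print(y,np.sort(Q[m,0])[:3].round(1) if m.any() else'',end=';')
    for x in range(0,80,10):
        m=abs(Q[:,0]-x)<3
        if m.any():print(x,np.sort(Q[m,1])[-3:].round(1))
E
```

```text
collar [618.6  23.1 171. ] [  7.8 117.4 171. ]
tip [621.3  22.1 180.5] [ 10.5 116.7 180.5]
[622.51870074  20.15889762 171.        ]
FLcorner [600.1 127.9 186.3] [-23.5 219.2 186.3]
BL [748.9 110.1 165.2] [126.4 219.8 165.2]
13606 164.3020894026156
-60 ;-40 [115.2 118.3 118.5];-20 [71.9 72.7 74.2];0 [37.7 38.1 39.8];20 [-1.  -0.6  0.2];40 [-1.6 -1.5 -1.4];60 [-1.7 -1.7 -1.4];80 [-2.1 -1.6 -1.4];100 [-1.9 -1.8 -1.7];120 [-18.7  -2.   -1.8];140 [-2.1 -1.3 -1.3];160 [-18.3 -18.3 -18.1];180 [-16.6 -16.3 -15.6];200 [3.  3.7 4.1];220 [78.6 78.9 80.2];0 [186.9 192.8 195.5]
10 [214.2 214.3 215.1]
20 [205.2 206.  207. ]
30 [202.  202.1 202.9]
40 [200.6 201.4 201.5]
50 [201.  201.  201.1]
60 [202.6 203.5 203.5]
70 [207.3 208.2 208.3]
```

```bash
sed -i 's/O=np.array.*/O=np.array([595.0,-92.3,0]);YAW=-0.123/; s/off=(0.4,1.2)/off=(1.9,1.0)/' calc.py; cat >> calc.py <<'E'
def hatchpt(h,r,n,z):  # r along hatch, n inward of inner face
    return w([-np.sin(h)*r+n*np.cos(h),190-r*np.cos(h)-n*np.sin(h),z])
def corner(h,r,n,z,lean=37,turn=None):  # robot-side tip corner to there
    M=tool(lean,-np.degrees(h) if turn is None else turn)
    go(hatchpt(h,r,n,z)+11*M[:,0]*(-1 if M[2,0]<0 else 1),M,25)
E
python3 - <<'E'
from calc import *
print(tool(37)[:,0])
corner(.24,202,24,210);corner(.24,202,24,148);corner(.24,202,24,134)
E
```

```text
[-0.79260184  0.09798466 -0.60181502]
shift [  21.2 -237.2  -58.3] rot [ -0.    0.2 -14.1] 14.1 TCP [563.2 -98.9 236.6]
shift [  21.2 -237.2 -120.3] rot [ -0.    0.2 -14.1] 14.1 TCP [563.2 -98.9 174.6]
shift [  21.2 -237.2 -134.3] rot [ -0.    0.2 -14.1] 14.1 TCP [563.2 -98.9 160.6]
```

```bash
python3 - <<'E'
from calc import *
from look import *
for f in('t0','s0'):
    c=dict(np.load(f'pics/{f}.npz'));p=cloud(c)
    m=(p[...,0]>300)&(p[...,0]<590)&(p[...,1]<-50)&(p[...,1]>-420)&(p[...,2]>190)
    q=p[m];print(f,len(q),q.min(0).round(),q.max(0).round(),np.median(q,0).round())
E
python3 -m creep '{"xyz":[[4,-40,5],[8,-85,5],[12,-130,5],[16,-172,0],[21,-210,-20],[21,-237,-40],[21,-237,-58],[21,-237,-58]],"rotation":[[0,0,-3],[0,0,-6],[0,0,-9],[0,0,-12],[0,0,-14],[0,0,-14],[0,0,-14],[0,0,-14]],"grip":[-1,-1,-0.5,0,0.5,1,1,1]}' 60
```

```text
t0 153 [ 440. -374.  190.] [ 481. -249.  261.] [ 461. -335.  205.]
s0 234 [ 441. -371.  190.] [ 482. -247.  258.] [ 463. -350.  204.]
clock: 6.25
eef_pos: [560.3, -101.0, 233.5]
tool_rot: [-3.138, 0.645, 2.779]
ft_force: [-1.4, 0.2, -0.3]
width: 0.4
```

```bash
python3 -m creep '{"xyz":[[3,2,-10],[3,2,-25],[3,2,-35],[3,2,-35]],"rotation":[[0,0,0],[0,0,0],[0,0,0],[0,0,0]],"grip":[1,1,1,1]}' && python3 - <<'E'
from calc import *
from look import *
corner(.24,202,24,134)
c=shot('wrist','w3')
im=cv2.imread('pics/w3.png')[100:420,80:480];cv2.imwrite('pics/w3b.png',cv2.resize(im,None,fx=1.8,fy=1.8))
def proj(P):
    q=c['world_to_cam']@np.r_[P,1];th=np.arctan2(np.hypot(q[0],q[1]),q[2]);f=np.arctan2(q[1],q[0])
    return np.round(((c['cx']+c['fx']*th*np.cos(f)-80)*1.8,(c['cy']+c['fx']*th*np.sin(f)-100)*1.8))
for h in(.22,.24,.26):print(h,'edge200',proj(hatchpt(h,200,0,163)),'edge235',proj(hatchpt(h,235,0,163)),'press',proj(hatchpt(h,200,22,141)))
p,Rc,o=cur();print('tipcorner',proj(p+25*Rc[:,2]+11*Rc[:,0]),'tip',proj(p+25*Rc[:,2]))
E
```

```text
clock: 6.65
eef_pos: [562.7, -98.3, 197.4]
tool_rot: [-3.134, 0.643, 2.783]
ft_force: [-0.5, 0.2, 0.7]
width: -0.0
shift [  0.5  -0.6 -36.8] rot [ 0.3 -0.3  0. ] 0.4 TCP [563.2 -98.9 160.6]
0.22 edge200 [367. 203.] edge235 [227. 204.] press [368. 187.]
0.24 edge200 [367. 193.] edge235 [224. 192.] press [366. 178.]
0.26 edge200 [367. 183.] edge235 [220. 180.] press [365. 170.]
tipcorner [360. 274.] tip [360. 310.]
```

View pics/w3b.png

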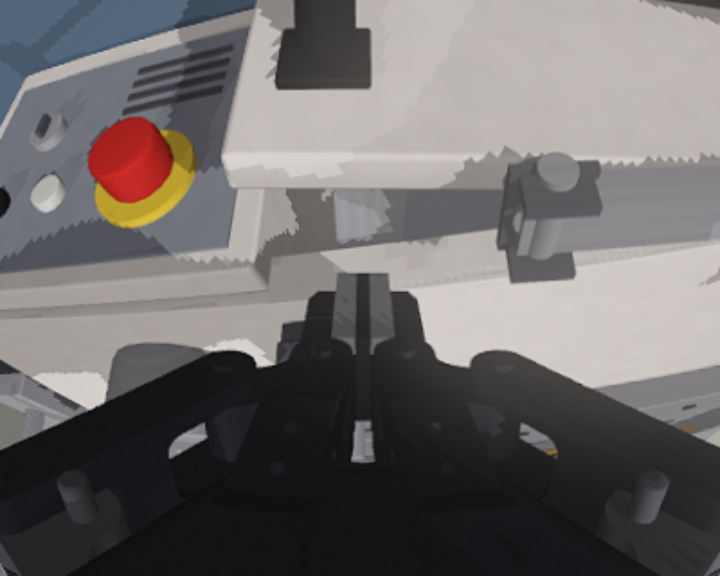

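```bash
python3 -m creep '{"xyz":[[0,0,-8],[0,0,-16],[0,0,-24],[0,0,-30],[0,0,-33],[0,0,-36],[0,0,-37],[0,0,-37]],"rotation":[[0,0,0],[0,0,0],[0,0,0],[0,0,0],[0,0,0],[0,0,0],[0,0,0],[0,0,0]],"grip":[1,1,1,1,1,1,1,1]}' && python3 -c "
from calc import *
print(cur()[2]['ft_force'].round(1)) 
for h in(.27,.31,.35,.39,.43):corner(h,202,22,134)"
```

```text
clock: 7.5
eef_pos: [565.4, -98.6, 163.1]
tool_rot: [-3.138, 0.648, 2.781]
ft_force: [-1.6, -0.5, 5.7]
width: 0.2
[-1.6 -0.5  5.7]
shift [-9.9  2.2 -2.5] rot [ 0.2  0.  -1.7] 1.7 TCP [555.5 -96.4 160.6]
shift [-17.6   4.9  -2.5] rot [ 0.2  0.  -4. ] 4.0 TCP [547.8 -93.7 160.6]
shift [-25.1   7.9  -2.5] rot [ 0.2  0.  -6.3] 6.3 TCP [540.3 -90.7 160.6]
shift [-32.5  11.1  -2.5] rot [ 0.2  0.  -8.6] 8.6 TCP [532.9 -87.5 160.6]
shift [-39.8  14.7  -2.5] rot [  0.2   0.  -10.9] 10.9 TCP [525.6 -83.9 160.6]
```

```bash
python3 -m creep '{"xyz":[[-2,0,-2],[-4,0.5,-4],[-10,2,-4.5],[-14,3.5,-4.5],[-18,5,-4.5],[-22,6.5,-4.5],[-26,8,-4.5],[-26,8,-4.5]],"rotation":[[0,0,0],[0,0,0],[0,0,-1.5],[0,0,-2.7],[0,0,-4],[0,0,-5.2],[0,0,-6.3],[0,0,-6.3]],"grip":[1,1,1,1,1,1,1,1]}' && python3 -c "
from calc import *
print(cur()[2]['ft_force'].round(1)) 
for h in(.35,.39,.43,.47):corner(h,202,22,134)"
```

```text
clock: 8.3
eef_pos: [542.8, -91.1, 161.5]
tool_rot: [-3.141, 0.654, 2.668]
ft_force: [-2.2, -1.4, 10.4]
width: 0.0
[-2.2 -1.4 10.4]
shift [-2.5  0.4 -1. ] rot [0.2 0.4 0. ] 0.5 TCP [540.3 -90.7 160.6]
shift [-9.9  3.6 -1. ] rot [ 0.2  0.4 -2.2] 2.3 TCP [532.9 -87.5 160.6]
shift [-17.2   7.2  -1. ] rot [ 0.2  0.4 -4.5] 4.6 TCP [525.6 -83.9 160.6]
shift [-24.3  11.   -1. ] rot [ 0.2  0.4 -6.8] 6.8 TCP [518.5 -80.  160.6]
```

```bash
python3 -m creep '{"xyz":[[-5,1.5,-1.5],[-9,3,-1.5],[-13,4.5,-1.5],[-17,6.5,-1.5],[-21,8.5,-1.5],[-25,10.5,-1.5],[-28,12,-1.5],[-28,12,-1.5]],"rotation":[[0,0,-1],[0,0,-2],[0,0,-3],[0,0,-4.5],[0,0,-5.5],[0,0,-6.5],[0,0,-6.8],[0,0,-6.8]],"grip":[1,1,1,1,1,1,1,1]}' && python3 - <<'E'
from calc import *
from look import *
print(cur()[2]['ft_force'].round(1)) 
c=shot('wrist','w4')
im=cv2.imread('pics/w4.png')[100:420,80:480];cv2.imwrite('pics/w4b.png',cv2.resize(im,None,fx=1.8,fy=1.8))
E
```

```text
clock: 9.1
eef_pos: [517.5, -78.7, 162.1]
tool_rot: [3.139, 0.658, 2.548]
ft_force: [-1.3, 0.5, 8.2]
width: 0.1
[-1.3  0.5  8.2]
```

View pics/w4b.png

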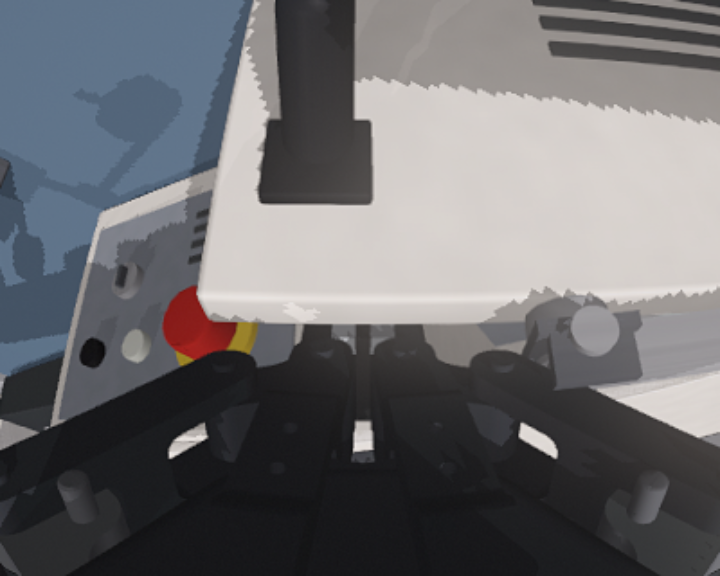

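```bash
python3 - <<'E'
from calc import *
for h,l,t in((.47,37,-27),(.52,33,-29),(.58,28,-32),(.64,23,-35),(.70,18,-38),(.76,14,-41),(.82,11,-44),(.88,10,-47),(.94,10,-50),(1.0,10,-53)):
    print(h,end=' ');corner(h,202,15*np.tan(np.radians(l)),148,l,t)
E
```

```text
0.47 shift [-8.   4.6 12.5] rot [ 0.3  0.6 -0.2] 0.7 TCP [509.6 -74.1 174.6]
0.52 shift [-16.1  10.   12.8] rot [ 2.6  3.9 -2.2] 5.1 TCP [501.4 -68.7 175. ]
0.58 shift [-25.3  17.   13.1] rot [ 5.6  7.9 -5.1] 11.0 TCP [492.2 -61.7 175.2]
0.64 shift [-34.   24.3  13.2] rot [ 8.9 11.7 -8.1] 16.8 TCP [483.6 -54.4 175.3]
0.7 shift [-42.1  32.1  13.1] rot [ 12.4  15.3 -11. ] 22.6 TCP [475.5 -46.6 175.2]
0.76 shift [-49.9  40.4  12.8] rot [ 15.4  18.  -13.9] 27.5 TCP [467.7 -38.3 174.9]
0.82 shift [-57.2  49.3  12.5] rot [ 18.   19.8 -16.8] 31.6 TCP [460.3 -29.4 174.6]
0.88 shift [-64.3  58.8  12.4] rot [ 19.2  20.1 -19.7] 34.1 TCP [453.2 -19.9 174.5]
0.94 shift [-71.   69.   12.4] rot [ 19.8  19.6 -22.7] 35.9 TCP [446.6  -9.7 174.5]
1.0 shift [-77.   79.5  12.4] rot [ 20.3  19.2 -25.6] 37.9 TCP [440.6   0.8 174.5]
```

```bash
python3 -m creep '{"xyz":[[-6,4,8],[-12,8,12.5],[-16,10,13],[-25,17,13],[-34,24,13],[-42,32,13],[-50,40.5,13],[-50,40.5,13]],"rotation":[[0,0,0],[1,2,-1],[2.6,3.9,-2.2],[5.6,7.9,-5.1],[8.9,11.7,-8.1],[12.4,15.3,-11],[15.4,18,-13.9],[15.4,18,-13.9]],"grip":[1,1,1,1,1,1,1,1]}' && python3 - <<'E'
from calc import *
print(cur()[2]['ft_force'].round(1)) 
for h,l,t in((.76,14,-41),(.82,11,-44),(.88,10,-47),(.94,10,-50),(1.0,10,-53),(1.03,10,-53)):
    print(h,end=' ');corner(h,202,15*np.tan(np.radians(l)),148,l,t)
E
```

```text
clock: 9.95
eef_pos: [468.7, -37.8, 175.2]
tool_rot: [3.137, 0.241, 2.301]
ft_force: [0.7, -0.1, 0.5]
width: -0.1
[ 0.7 -0.1  0.5]
0.76 shift [-1.  -0.5 -0.3] rot [-0.3  0.1  0. ] 0.3 TCP [467.7 -38.3 174.9]
0.82 shift [-8.4  8.3 -0.6] rot [ 2.  2. -3.] 4.1 TCP [460.3 -29.4 174.6]
0.88 shift [-15.5  17.9  -0.7] rot [ 2.8  2.6 -5.9] 7.1 TCP [453.2 -19.9 174.5]
0.94 shift [-22.1  28.   -0.7] rot [ 2.9  2.5 -8.9] 9.7 TCP [446.6  -9.7 174.5]
1.0 shift [-28.1  38.6  -0.7] rot [  2.9   2.4 -11.9] 12.5 TCP [440.6   0.8 174.5]
1.03 shift [-30.7  44.   -0.7] rot [  2.9   2.4 -11.9] 12.5 TCP [438.    6.3 174.5]
```

```bash
python3 -m creep '{"xyz":[[-4.5,4,0],[-8.5,8.5,0],[-12,13,0],[-15.5,18,0],[-19,23,0],[-22,28,0],[-28,38.5,0],[-28,38.5,0]],"rotation":[[1,1,-1.5],[2,2,-3],[2.4,2.3,-4.5],[2.8,2.6,-6],[2.8,2.6,-7.5],[2.9,2.5,-9],[2.9,2.4,-11.9],[2.9,2.4,-11.9]],"grip":[1,1,1,1,1,1,1,1]}' && python3 - <<'E'
from calc import *
from look import *
print(cur()[2]['ft_force'].round(1)) 
c=shot('top','t5');s=shot('scene','s5')
a=cv2.imread('pics/t5.png')[90:260,190:390];b=cv2.imread('pics/s5.png')[110:270,160:360]
cv2.imwrite('pics/m5.png',np.hstack([cv2.resize(a,(400,340),interpolation=2),cv2.resize(b,(400,340),interpolation=2)]))
E
```

```text
clock: 10.75
eef_pos: [439.8, 2.3, 175.1]
tool_rot: [-3.141, 0.176, 2.097]
ft_force: [0.3, 0.2, 0.8]
width: -0.3
[0.3 0.2 0.8]
```

View pics/m5.png

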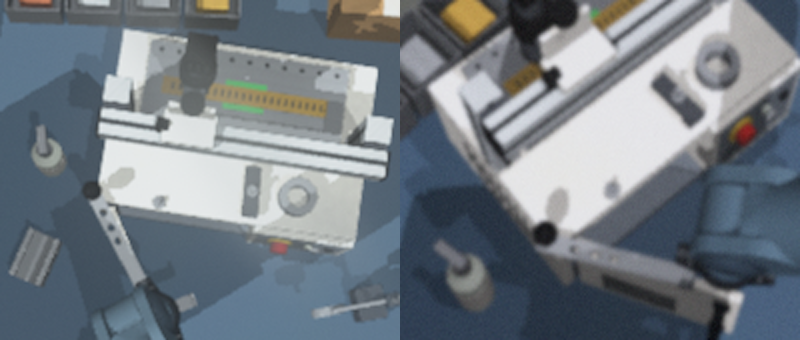

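```bash
python3 - <<'E'
from calc import *
from look import *
for f,u,v in(('t5',236,185),('s5',232,220)):
    c=dict(np.load(f'pics/{f}.npz'))
    p=cloud(c)[v-6:v+7,u-6:u+7].reshape(-1,3);p=p[(p[:,2]>200)&(p[:,2]<230)]
    m=p.mean(0);k=np.linalg.inv(c['world_to_cam'])[:3,3];d=(m-k)/np.linalg.norm(m-k)
    print(f,len(p),m.round(1),'centre~',(m+11*d).round(1),st(m+11*d).round(1))
for h in(.95,1,1.05):
    for s in(.05,.1):print(h,s,ball(h,s,0).round(1))
M=tool(32,-15);b=np.array([632,129,207]);go(b-110*M[:,2],M)
go([439.8,2.3,260],M,0)
E
```

```text
t5 75 [630.6 126.4 217.8] centre~ [632.4 127.3 206.9] [ 10.1 222.5 206.9]
s5 124 [629.1 132.7 216.2] centre~ [632.7 130.7 206. ] [ 10.  225.9 206. ]
0.95 0.05 [635.5 124.1 207. ]
0.95 0.1 [630.4 132.  207. ]
1 0.05 [636.8 123.3 207. ]
1 0.1 [632.2 131.4 207. ]
1.05 0.05 [638.1 122.5 207. ]
1.05 0.1 [633.9 130.8 207. ]
shift [134.8 151.1 130.3] rot [-14.6 -16.9  37.4] 43.6 TCP [575.  152.1 305.4]
shift [-0.4  1.3 85. ] rot [-14.6 -16.9  37.4] 43.6 TCP [439.8   2.3 260. ]
```

```bash
python3 - <<'E'
from calc import *
M=tool(34,0);b=np.array([632.4,130.5,207]);go(b-110*M[:,2],M)
E
python3 -m creep '{"xyz":[[2,-4,0],[2,-4,20],[2,-4,50],[2,-4,90],[2,-4,125],[2,-4,125]],"rotation":[[0,0,0],[0,0,0],[0,0,0],[0,0,0],[0,0,0],[0,0,0]],"grip":[1,1,1,0.5,0,-1]}' 30; python3 - <<'E'
from calc import *
M=tool(34,0);b=np.array([632.4,130.5,207]);go(b-110*M[:,2],M)
E
```

```text
shift [127.8 137.5 128.1] rot [-13.6 -20.7  52.1] 57.7 TCP [568.  138.5 303.2]
clock: 11.45
eef_pos: [445.7, -3.3, 304.9]
tool_rot: [3.132, 0.176, 2.093]
ft_force: [1.2, 0.3, 0.1]
width: 43.3
shift [122.3 141.8  -1.7] rot [-14.2 -20.3  52. ] 57.6 TCP [568.  138.5 303.2]
```

```bash
python3 -m creep '{"xyz":[[15,18,10],[31,36,20],[47,54,20],[63,72,20],[78,90,15],[94,108,10],[110,126,0],[122,142,-2]],"rotation":[[-1.8,-2.6,6.5],[-3.6,-5.1,13],[-5.4,-7.7,19.5],[-7.1,-10.2,26],[-8.9,-12.7,32.5],[-10.7,-15.3,39],[-12.5,-17.8,45.5],[-14.2,-20.3,52]],"grip":[-1,-1,-1,-1,-1,-1,-1,-1]}' && python3 - <<'E'
from calc import *
M=tool(34,0);b=np.array([632.4,130.5,207]);go(b-110*M[:,2],M);go(b-30*M[:,2],M);go(b,M)
E
```

```text
clock: 12.25
eef_pos: [567.5, 138.9, 301.4]
tool_rot: [-3.137, 0.594, 3.025]
ft_force: [0.9, 0.7, 0.2]
width: 85.9
shift [ 0.6 -0.4  1.8] rot [ 0.2 -0.  -0.2] 0.3 TCP [568.  138.5 303.2]
shift [ 44.9  -5.9 -64.5] rot [ 0.2 -0.  -0.2] 0.3 TCP [612.4 133.  236.8]
shift [ 61.6  -8.  -89.4] rot [ 0.2 -0.  -0.2] 0.3 TCP [629.1 130.9 212. ]
```

```bash
python3 -m creep '{"xyz":[[15,-2,-21],[30,-4,-43],[45,-6,-64],[54,-7,-78],[61.5,-8,-89],[61.5,-8,-89],[61.5,-8,-89],[61.5,-8,-89]],"rotation":[[0,0,0],[0,0,0],[0,0,0],[0,0,0],[0,0,0],[0,0,0],[0,0,0],[0,0,0]],"grip":[-1,-1,-1,-1,-1,-0.5,0,0.4]}' 30 && python3 -m creep '{"xyz":[[0,0,0],[0,0,0],[0,0,0],[0,0,0],[0,0,0]],"rotation":[[0,0,0],[0,0,0],[0,0,0],[0,0,0],[0,0,0]],"grip":[0.6,0.9,1,1,1]}' 40 && python3 - <<'E'
from calc import *
c,Rc,o=cur();b=c+6*Rc[:,2];print(b,st(b),o['ft_force'])
for s,a in((.1,.07),(.1,.16),(0,.16),(-.1,.16),(-.2,.16),(-.3,.16),(-.4,.16),(-.48,.16),(-.53,.16),(-.53,.0)):print(s,a,(ball(1.,s,a)-b).round(1))
E
```

```text
clock: 13.05
eef_pos: [629.1, 131.0, 213.4]
tool_rot: [-3.139, 0.595, 3.024]
ft_force: [-0.1, -0.2, 0.8]
width: 43.9
clock: 13.55
eef_pos: [629.2, 131.4, 213.7]
tool_rot: [-3.139, 0.595, 3.024]
ft_force: [-0.1, -0.5, 0.2]
width: 29.6
[632.55088725 130.94452301 208.68196526] [  9.87730088 226.16503955 208.68196526] [-0.0968515  -0.46526245  0.15201354]
0.1 0.07 [-2.9 -1.1 11.3]
0.1 0.16 [-7.3 -3.7 27.6]
0 0.16 [  1.2 -19.4  27.6]
-0.1 0.16 [  8.1 -35.8  27.6]
-0.2 0.16 [ 13.3 -52.9  27.6]
-0.3 0.16 [ 16.8 -70.4  27.6]
-0.4 0.16 [ 18.6 -88.1  27.6]
-0.48 0.16 [  18.7 -102.4   27.6]
-0.53 0.16 [  18.2 -111.3   27.6]
-0.53 0.0 [  26.3 -112.    -1.7]
```

```bash
python3 -m creep '{"xyz":[[-1.5,-0.5,6],[-3,-1,11.5],[-5,-2.5,19],[-7.3,-3.7,27],[-3,-11.5,27],[1.2,-19.4,27],[8,-35.8,27],[13.3,-53,27]],"rotation":[[0,0,0],[0,0,0],[0,0,0],[0,0,0],[0,0,0],[0,0,0],[0,0,0],[0,0,0]],"grip":[1,1,1,1,1,1,1,1]}' && python3 - <<'E'
from calc import *
c,Rc,o=cur();b=c+6*Rc[:,2];print(o['ft_force'])
for s,a in((-.2,.16),(-.3,.16),(-.4,.16),(-.48,.16),(-.53,.16),(-.53,.11)):print(s,a,(ball(1.,s,a)-b).round(1))
E
```

```text
clock: 14.35
eef_pos: [642.8, 78.6, 241.4]
tool_rot: [-3.139, 0.596, 3.028]
ft_force: [1.4, 1.0, -1.2]
width: 29.7
[ 1.40773909  0.99676902 -1.15916012]
-0.2 0.16 [-0.2 -0.1 -0.2]
-0.3 0.16 [  3.3 -17.6  -0.2]
-0.4 0.16 [  5.  -35.4  -0.2]
-0.48 0.16 [  5.1 -49.6  -0.2]
-0.53 0.16 [  4.6 -58.5  -0.2]
-0.53 0.11 [  7.6 -58.8  -9.2]
```

```bash
python3 -m creep '{"xyz":[[2,-9,0],[3.3,-17.6,0],[4.3,-26.5,0],[5,-35.5,0],[5,-49.5,0],[4.6,-58.5,0],[5.5,-58.5,-3],[5.5,-58.5,-3]],"rotation":[[0,0,0],[0,0,0],[0,0,0],[0,0,0],[0,0,0],[0,0,0],[0,0,0],[0,0,0]],"grip":[1,1,1,1,1,1,1,1]}' && python3 - <<'E'
from calc import *
from look import *
p,Rc,o=cur();b=p+6*Rc[:,2];print(b,o['ft_force'])
c=shot('wrist','w6')
im=cv2.imread('pics/w6.png')[60:300,130:430];cv2.imwrite('pics/w6b.png',cv2.resize(im,None,fx=2.5,fy=2.5,interpolation=2))
E
```

```text
clock: 15.15
eef_pos: [648.0, 19.9, 237.8]
tool_rot: [-3.138, 0.595, 3.028]
ft_force: [0.3, -0.0, -1.5]
width: 30.0
[651.37877227  19.45631963 232.86612104] [ 0.34548944 -0.00937197 -1.45724478]
```

View pics/w6b.png

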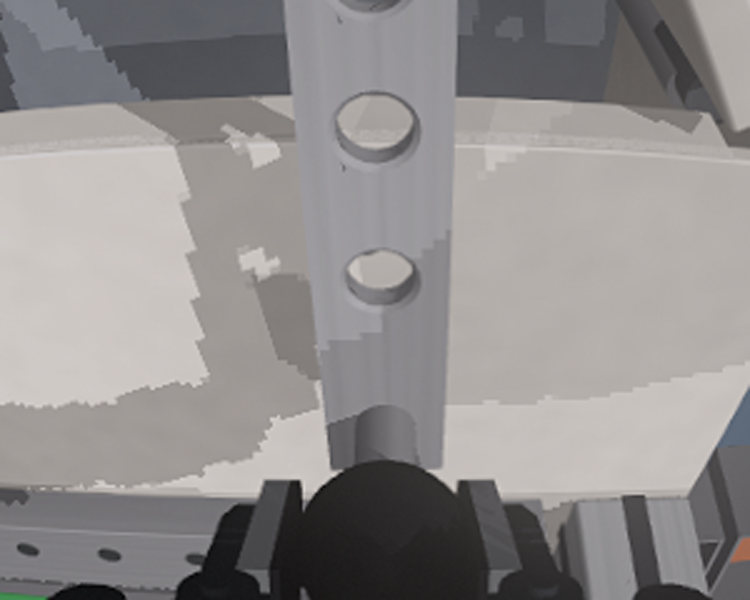

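```bash
python3 - <<'E'
from calc import *
from look import *
c=dict(np.load('pics/w6.npz'))
px=lambda u,v:(130+u/2.5,60+v/2.5)
a=.139
for n,u,v,L in(('h3 ',380,275,150.5),('h2',377,125,122)):
    top=171+L*np.sin(a)+6*np.cos(a)
    q=fz(c,*px(u,v),top-2);print(n,q.round(1),fpt(c,*px(u-48,v)).round(1))
def proj(P):
    q=c['world_to_cam']@np.r_[P,1];th=np.arctan2(np.hypot(q[0],q[1]),q[2]);f=np.arctan2(q[1],q[0])
    return np.round(((c['cx']+c['fx']*th*np.cos(f)-130)*2.5,(c['cy']+c['fx']*th*np.sin(f)-60)*2.5))
print('pin tip',proj([620.7,22.4,181]),'ball',proj([651.4,19.5,232.9]))
E
```

```text
h3  [615.8  24.7 195.8] [616.8  16.3 193.7]
h2 [588.7  27.3 191.8] [588.7  20.1 190.6]
pin tip [371. 240.] ball [373. 574.]
```

```bash
python3 - <<'E'
from calc import *
from look import *
p,Rc,o=cur();print(p)
for f in('w3','w6'):
    c=dict(np.load(f'pics/{f}.npz'));T=np.linalg.inv(c['world_to_cam']);
    print(f,T[:3,3].round(1), (Rc.T@(T[:3,3]-p)).round(1) if f=='w6' else '', (Rc.T@T[:3,:3]).round(3) if f=='w6' else '')
c=dict(np.load('pics/w6.npz'))
z=c['z_map'];P=[]
for v in range(240,285):
    for u in range(250,325):
        if 0<z[v,u]<200 and c['color'][v,u].max()<45:
            o_,d,k=fray(c,u,v);P.append(o_+d*z[v,u]/k)
P=np.array(P);print(len(P))
from scipy.optimize import least_squares
r=least_squares(lambda x:np.linalg.norm(P-x,axis=1)-16,[651,19,233],loss='soft_l1');print('ball centre by depth',r.x.round(1),np.abs(r.fun).mean(),' arm says',(p+6*Rc[:,2]).round(1))
E
```

```text
[648.07361733  20.43138759 237.90400476]
w3 [442.4 -51.6 247.9]  
w6 [522.7  35.4 294.4] [  72.9    0.3 -117.5] [[-0.001 -0.959 -0.283]
 [ 1.    -0.001  0.   ]
 [-0.    -0.283  0.959]]
1619
ball centre by depth [651.1  21.4 228.5] 0.5234097501618091  arm says [651.4  20.  232.9]
```

```bash
python3 -m creep '{"xyz":[[1,-1,-2],[2,-2.2,-5],[3,-2.3,-8],[4,-2.4,-11],[4.8,-2.5,-14],[5.4,-2.5,-17],[5.4,-2.5,-17]],"rotation":[[0,0,0],[0,0,0],[0,0,0],[0,0,0],[0,0,0],[0,0,0],[0,0,0]],"grip":[1,1,1,1,1,1,1]}' && python3 - <<'E'
from calc import *
from look import *
p,Rc,o=cur();print((p+6*Rc[:,2]).round(1),o['ft_force'].round(1),o['width'])
c=shot('wrist','w7')
im=cv2.imread('pics/w7.png')[80:290,150:410];cv2.imwrite('pics/w7b.png',cv2.resize(im,None,fx=2.8,fy=2.8,interpolation=2))
E
```

```text
clock: 15.9
eef_pos: [652.8, 17.8, 219.9]
tool_rot: [-3.137, 0.593, 3.029]
ft_force: [-2.4, 1.3, -0.6]
width: 29.8
[656.1  17.4 214.9] [-2.4  1.3 -0.6] 29.776283073985756
```

View pics/w7b.png

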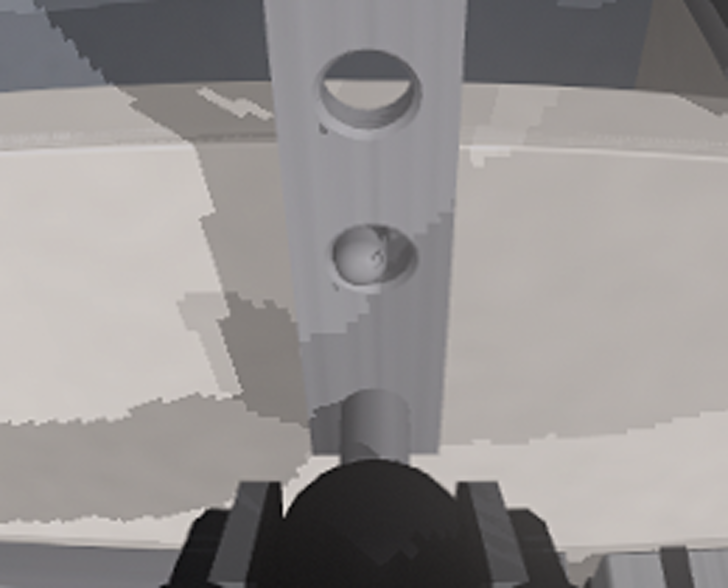

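```bash
python3 -m creep '{"xyz":[[0,-1.3,0],[0,-2.6,0],[0.3,-2.6,-2],[0.6,-2.6,-4.5],[0.8,-2.6,-7],[1,-2.6,-9.5],[1,-2.6,-12],[1,-2.6,-12]],"rotation":[[0,0,0],[0,0,0],[0,0,0],[0,0,0],[0,0,0],[0,0,0],[0,0,0],[0,0,0]],"grip":[1,1,1,1,1,1,1,1]}' && python3 - <<'E'
from calc import *
from look import *
p,Rc,o=cur();print((p+6*Rc[:,2]).round(1),o['ft_force'].round(1),o['width'])
E
```

```text
clock: 16.75
eef_pos: [655.1, 15.3, 209.2]
tool_rot: [-3.138, 0.596, 3.028]
ft_force: [-2.9, 0.4, 3.9]
width: 29.7
[658.5  14.9 204.2] [-2.9  0.4  3.9] 29.673634798338675
```

```bash
python3 -m creep '{"xyz":[[0,0,0],[0,0,0],[0,0,0],[0,0,0],[-11,1.5,16.5],[-22,3,33],[-39,5,58],[-56,7,83]],"rotation":[[0,0,0],[0,0,0],[0,0,0],[0,0,0],[0,0,0],[0,0,0],[0,0,0],[0,0,0]],"grip":[0.5,0,-0.5,-1,-1,-1,-1,-1]}' && python3 - <<'E'
from calc import *
from look import *
c=shot('wrist','w8');t=shot('top','t8')
a=cv2.imread('pics/w8.png')[40:300,130:450];b=cv2.imread('pics/t8.png')[60:280,180:400]
cv2.imwrite('pics/m8.png',np.hstack([cv2.resize(a,(480,390),interpolation=2),cv2.resize(b,(320,390),interpolation=2)]))
z=c['z_map'];P=[];B=[]
for v in range(60,300):
    for u in range(150,430):
        if 0<z[v,u]<400:
            o_,d,k=fray(c,u,v);p=o_+d*z[v,u]/k
            if c['color'][v,u].max()<45 and 195<p[2]<230:P.append(p)
            q=p-[657,18,0]
            if abs(q[1])<40 and -160<q[0]<-10 and 168<p[2]<190:B.append(p)
from scipy.optimize import least_squares
P=np.array(P);P=P[np.linalg.norm(P[:,:2]-[657,18],axis=1)<40]
r=least_squares(lambda x:np.linalg.norm(P-x,axis=1)-16,[657,18,207],loss='soft_l1');print(len(P),'ball',r.x.round(1),st(r.x).round(1))
B=np.array(B)
for x in range(-150,-10,20):
    m=abs(B[:,0]-657-x)<5;print(x,m.sum(),np.median(B[m],0).round(1))
E
```

```text
clock: 17.55
eef_pos: [603.9, 23.5, 281.7]
tool_rot: [-3.139, 0.588, 3.031]
ft_force: [-1.3, 0.0, 0.6]
width: 84.9
20 ball [656.6  17.1 206.5] [ 47.7 116.1 206.5]
-150 0 [nan nan nan]
-130 0 [nan nan nan]
-110 193 [550.7  23.5 176.4]
-90 407 [566.7  26.5 176. ]
-70 437 [585.9  23.4 176. ]
-50 449 [606.9  21.3 176. ]
-30 354 [627.2  17.7 175.7]
  return _methods._mean(a, axis=axis, dtype=dtype,
  ret = um.true_divide(
```

View pics/m8.png

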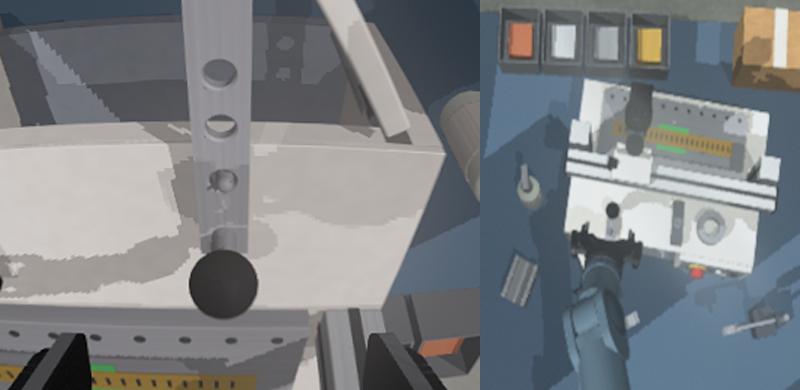

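```bash
python3 -m creep '{"xyz":[[-15,2,22],[-30,4,44],[-50,6,70],[-70,8,95],[-85,8,110],[-85,8,110]],"rotation":[[0,0,0],[0,0,0],[0,0,0],[0,0,0],[0,0,0],[0,0,0]],"grip":[-1,-1,-1,-1,-1,-1]}' && python3 -c "
from rig import env
print(env.job_done())"
```

```text
clock: 18.25
eef_pos: [519.8, 33.4, 395.4]
tool_rot: [3.131, 0.592, 3.028]
ft_force: [-0.4, -1.3, -0.7]
width: 85.4
the job is handed in; nothing more can be done
None
```

The hatch is pegged wide open, and I handed the job in at about 18 s. In order, I:
- lifted the stay off its pin and swung it aside;
- pressed the catch down with the closed fingertips, at about 10 N, while pulling the hatch past it;
- swung the hatch to about 1.0 rad;
- carried the ball over and lowered the last hole onto the pin.

**Last checks:**
- **Seating:** the wrist picture after release shows the pin through the last hole. The bar lies level, with its top measured at 176 mm against the expected 177 mm.
- **Hatch angle:** the ball is at (48, 116) mm in the station frame, as the model predicts for the last hole on the pin at 1.0 rad.
- **Bystanders:** the top view shows no sign that the bridge or anything standing around was moved, though I compared by eye and did not measure.
- **Forces:** the readings at the end of each move stayed near 10 N or less.

**Disagreements:**
- The camera and arm readings differed by 2 to 4 mm for the ball and the pin. I corrected for this by looking at the pin through the hole before the final drop.
- I did not measure the catch angle directly; I took it as cleared because the hatch swung past it.

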